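Tip a dent ball from the sorting pan into the pad cup

ROBOT

A 6-joint arm with a two-finger parallel gripper is mounted at the origin on the work surface. World frame = base frame: x ahead of the robot, y to its left, z up, the work surface at z = 0. Lengths are in mm, angles in rad, forces in N, time in s.
With the tool pointing down it reaches from about 325 to 775 mm from the base axis. Payload 9.3 kg.
Tool frame: the origin (TCP) lies midway between the tips of the shut fingers; the grasp point (between the pads) lies 19 mm behind it (robot.tcp_to_grasp is the z of the grasp point in the tool frame, in mm); z points along the fingers, y is the line along which they close (so a half turn about z gives the same grasp; the last joint's range is limited). The gripper opens to 85 mm and grips with 20 to 120 N. Pads are 22 mm wide; open, the fingers measure 114 mm over their backs; the gripper's body (76 mm by 85 mm) begins 54 mm behind the grasp point. The pads swing forward as they close: fully open they stand 13 mm farther back than shut.
Start: joints at [1.016, 0.259, 0.021, 1.334, 0, 1.418], TCP at [215.092, 506.194, 231.279] pointing down, gripper open.
Joint ranges: [-3.04, 3.04], [-0.91, 1.82], [-1.04, 1.36], [-1.92, 1.95], [-1.52, 1.45], [-3.14, 3.14]. Speed limits (rad/s): [2.22, 2.22, 2.79, 3.14, 3.14, 3.14].

INTERFACE

Orientations are given as a unit quaternion [w, x, y, z].
In Python, from plant import robot gives the robot as it stands. The module is installed in compiled form; this text tells all that it offers.
- The arm moves only by the tool apply_moves, never from a script. Its argument "commands" is a list that holds one entry, the list of rows, each a list of 6 numbers: the shift along the tool's x, y, z in mm, then the turn, a rotation vector about the tool's x, y, z in degrees. In form: [[[x, y, z, rx, ry, rz], ...]]. A call has exactly 10 rows; each row is the pose to reach, as a shift and turn from the pose commanded when the call began, along the tool's axes at that moment; what a row does not reach only later rows make up. A row lasts 1/10 s, in which the tool goes at most 50 mm and 8.59 degrees, less where a joint would pass 70% of its speed; a pose out of reach is approached as far as the arm can. A call with a gripper value outside its range is refused whole. "fingers" is the finger opening in mm, from 0 to 85.4, set as the call begins (left out, the last holds). The fingers move at their own pace and stop on an object; the grip force is fixed at half the most. Time passes only in rows, so rows that repeat a pose let the fingers close, or fill a call up. It gives the time, the measured TCP pose, the force, the opening and the grip force at its end, in the units of the state.
- robot.get_obs(): the state, without advancing time (a new reading comes with each control period).
- robot.capture(name): name is "scene" or "top" or "wrist"; returns a dict with "img" (400x640x3 uint8, red, green, blue), "camera_matrix" (3x3 intrinsics, pixels), "dist" ([k1, k2, p1, p2, k3] as OpenCV has them; the pictures are not rectified), "origin" and "attitude" of the camera in the world; the wrist camera has in their place "mount" (4x4, takes a point from camera to tool coordinates, whose origin is the TCP and whose axes are the flange's). Camera axes: x right, y up, looking along -z (the intrinsics and any distortion apply to the point x, -y, -z); pixel columns grow to the right and rows downward; lengths in mm; the calibration is good to about 2 mm. A picture is of the moment at which its call begins: read the wrist's pose just before it. There is no depth.
- robot.sign_off(): hands the job in; it is judged then, once.
The state is a dict: "clock": time; "joint_positions": joint angles; "qvel": joint speeds; "joint_efforts": joint torques, N m; "eef_pos": TCP position; "tool_rot": TCP orientation; "wrist_force": force on the tool from outside, world axes, zero at the start; "moment": the same for the moment, N m; "width": opening from 0.0 (shut) to 1.0 (fully open); "gripper_force": force on a finger pad.
Only numpy, scipy, OpenCV 4.12 (cv2) and the standard library are available. Lean on these libraries where they do the work, as an engineer would, in place of code of your own. Each camera call takes 0.05 s, during which the arm holds its last target. There are 200 camera calls.

TASK

Lift the brass sorting pan with its steel dent ball out of the cast iron holder block, set it down level in the middle of the cork pad and let go. Then take it across its sides, tip it about 45 degrees (never past 60) with its lip low over the larger white cup, and hold it so for a moment until the ball has rolled into the cup. Put the pan back level in the middle of the cork pad, never letting it drop, and leave the other things where they are.

Things in the scene. Friction and masses are not known exactly. Their poses are not given: they have to be found in the camera images.
- pan: Open brass sorting pan, 84 mm long (x), 60 mm wide (y), walls 30 mm high, walls and floor 4 mm thick, about 0.25 kg. Origin: centre of underside, z up. Its +x end has only a low pouring lip, its -x end an upright tab. A cross wall at x = -12 mm, 20 mm high, keeps the ball in the front half. In the holder only the tab can be gripped.
- pan_lip (a point): Middle of the top outer edge of the pouring lip, at (42, 0, 7) mm in the pan's frame; the lip is 4 mm thick and stands 3 mm above the pan floor, so the ball rolls out over it once the pan is tipped lip down by 38 degrees, or from about 25 degrees if tipped briskly.
- pan_tab (a point): Grip point in the upright tab, at (-38, 0, 62) mm in the pan's frame. The tab is 8 mm thick (x), 36 mm wide (y), its top 74 mm above the pan's underside; pinch it through its thickness, fingers closing along the pan's x.
- pan_mid (a point): Grip point for the side grasp, at (0, 0, 20) mm in the pan's frame; fingers close along the pan's y on the 60 mm width.
- ball_center (a point): Centre of the polished steel dent ball, 28 mm diameter, about 0.09 kg, lying in the pan's front half, where it can roll some 20 mm.
- holder: Fixed cast iron holder block in which the pan stands at the start, pan x along block x. Base 120 mm (x) by 112 mm (y), 12 mm thick, with two cheeks 46 mm high on either side forming a channel 68 mm wide along x, open at both ends and at the top. Origin: centre of its underside, on the cart top.
- pad: Fixed square cork pad, 170 by 170 mm, 4 mm thick. Origin: centre of its underside, on the cart top; the surface is at z = 4 mm.
- cup_large: The larger of two round white plastic cups, open at the top: 110 mm across the rim, 45 mm high, walls 4 mm thick, 0.14 kg, loose. Origin: centre of its underside.
- cup_small: The smaller white plastic cup, 68 mm across, 40 mm high; not used. Origin: centre of its underside. The two cups may be in each other's places.
- canister: Brass screw-top canister with knurled lid, 69 mm diameter, 82 mm high; bystander. Origin: centre of underside.
- gauge: Nickel spring-tension gauge on a small foot, 50 by 70 mm, 145 mm high; bystander. Origin: centre of underside.
- screwdriver: Rosewood-handled screwdriver, 150 mm long, lying down; bystander. Lies along its x.
- mallet: Light wooden-handled mallet with black head, 200 mm long, lying down; bystander. Lies along its x.
- barrel: Steel dent barrel, 34 mm diameter, 38 mm high, standing; bystander. Origin: centre of underside.
- clip_tray: Flat aluminium tray, 90 by 130 mm, 22 mm high; bystander. Origin: centre of underside.

How it is judged (in metres and radians):
On the way, in this order (a step that is already met when the one before it is completed fails the run):
1. the pan stands level in the middle of the cork pad with the ball in it, let go (horizontal distance between pan and pad below 0.05 m and z of pan in the frame of pad between 0 and 0.008 m and angle between pan's own z axis and vertical below 0.06 rad and contact force between the fingers and pan below 0.1 N and linear speed of pan below 0.03 m/s and distance between ball_center and pan_mid below 0.045 m), for 0.2 s.
2. the pan is held tipped about 45 degrees (38 to 54) with its lip low over the larger cup (angle between pan's own z axis and vertical between 0.66 and 0.94 rad and horizontal distance between pan_lip and cup_large below 0.07 m and z of pan_lip in the frame of cup_large below 0.11 m), for 0.3 s.
At the end, for the whole second after the job is handed in: The pan stands released, at rest and level (within 3.4 degrees) on the cork pad, its centre within 50 mm of the pad's centre; the ball lies in the larger white cup, which stands upright on the cart top (horizontal distance between pan and pad below 0.05 m and z of pan in the frame of pad between 0 and 0.008 m and angle between pan's own z axis and vertical below 0.06 rad and contact force between the fingers and pan below 0.1 N and linear speed of pan below 0.03 m/s and horizontal distance between ball_center and cup_large below 0.05 m and z of ball_center in the frame of cup_large below 0.035 m and angle between cup_large's own z axis and vertical below 0.1 rad and height (world z) of cup_large below 0.01 m); the robot touches nothing.
It fails at once if the pan is tipped past 60 degrees (angle between pan's own z axis and vertical above 1.05 rad).
It fails at once if the pan is let fall (moving faster than 0.4 m/s untouched by the fingers) (contact force between the fingers and pan below 0.01 N and linear speed of pan above 0.4 m/s).
It fails at once if another thing is moved by more than 30 mm (distance of any of canister, gauge, screwdriver, mallet, barrel, clip_tray, cup_small from where it was at the start of the episode above 0.03 m).
It also fails if it takes over 61 s, if anything falls off the work surface, if the arm or the gripper's body presses on something with over 40 N, if the wrist force passes 120 N, or if a joint passes its speed limit or range.

## Working session

There is one attempt and no reset: what is moved stays moved. The work goes in short steps, Python scripts to look and compute and a tool call to move; the robot and the scene stay as the last step left them, time stands still between calls to the robot, and variables do not carry over. Pictures are saved under pics/ and viewed, at most 15 in all, crops included, and the job is handed in when it is done.

Besides the shell and the picture viewer there is one more tool, called after "Call:" as name(argument=value, ...) on one line, values as JSON. apply_moves: Moves the arm, as the interface text tells. Its arguments: {"type":"object","properties":{"commands":{"type":"array","items":{"type":"array","items":{"type":"array","items":{"type":"number"}}}},"fingers":{"type":"number"}},"required":["commands"]}

```bash
mkdir -p pics; cat > h.py <<'E'
import numpy as np, cv2, pickle
from scipy.spatial.transform import Rotation as R
def att(a):
    a=np.array(a,float)
    return a if a.shape==(3,3) else R.from_quat(a,scalar_first=True).as_matrix()
def ray(c,uv):
    """world origin, direction for fixed camera"""
    p=cv2.undistortPoints(np.array([[uv]],float),np.array(c['camera_matrix'],float),np.array(c['dist'],float))[0,0]
    return np.array(c['origin'],float),att(c['attitude'])@np.array([p[0],-p[1],-1.])
def atz(c,uv,z):
    o,d=ray(c,uv); return o+d*(z-o[2])/d[2]
def proj(c,P):
    q=(np.atleast_2d(P)-np.array(c['origin']))@att(c['attitude'])
    q=q*[1,-1,-1]
    return cv2.projectPoints(q,np.zeros(3),np.zeros(3),np.array(c['camera_matrix'],float),np.array(c['dist'],float))[0][:,0]
E
python3 - <<'E'
from h import *
from plant import robot
print(robot.get_obs(), robot.tcp_to_grasp)
for n in ('top','scene'):
    c=robot.capture(n); pickle.dump(c,open(n+'.pkl','wb'))
    cv2.imwrite(f'pics/{n}0.png',c['img'][:,:,::-1]); print(n,c['origin'],c['attitude'],c['camera_matrix'],c['dist'])
E
```

```text
{'clock': 0.0, 'joint_positions': array([ 1.01640720e+00,  2.59217882e-01,  2.07526392e-02,  1.33368138e+00,
       -2.99675644e-05,  1.41819111e+00]), 'qvel': array([ 7.38244773e-06, -1.24905313e-03, -8.61093136e-04, -1.41208427e-03,
        9.88435784e-04,  1.40659641e-04]), 'joint_efforts': array([-1.75928693e-03, -5.55639803e+01,  3.44534612e+01,  1.36375529e-02,
       -4.80575272e-04, -2.69676121e-06]), 'eef_pos': array([214.95163809, 505.95681197, 230.64861141]), 'tool_rot': array([-2.19665660e-04,  1.99543372e-01,  9.79888762e-01, -6.38588264e-04]), 'wrist_force': array([0.21239815, 0.258436  , 0.60066948]), 'moment': array([ 0.02819517, -0.01684912, -0.03508132]), 'gripper_force': 0.0, 'width': 0.9988879823249543} -18.700000000000003
top [ 542.90911884  -30.27384835 1200.81469739] [-0.69654402 -0.00861635  0.02542834  0.71701157] [[439.58269511   0.         321.32722682]
 [  0.         439.58269511 205.70680188]
 [  0.           0.           1.        ]] [-0.00589358  0.          0.          0.          0.        ]
scene [1144.00769031  -74.60815026  953.82103235] [0.70269723 0.19677614 0.18868426 0.65718642] [[420.58218966   0.         317.31578576]
 [  0.         420.58218966 197.2499809 ]
 [  0.           0.           1.        ]] [-0.08706208  0.          0.          0.          0.        ]
```

View pics/top0.png

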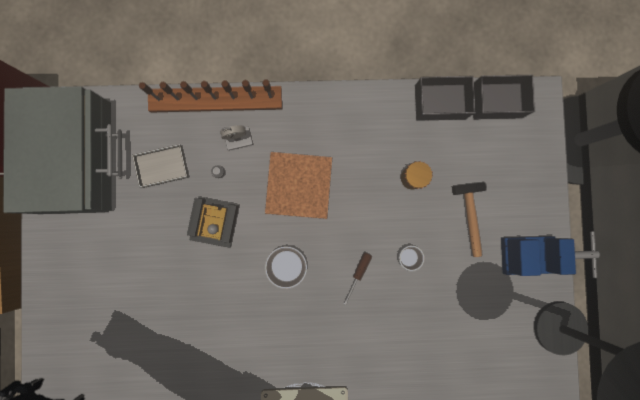

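View pics/scene0.png

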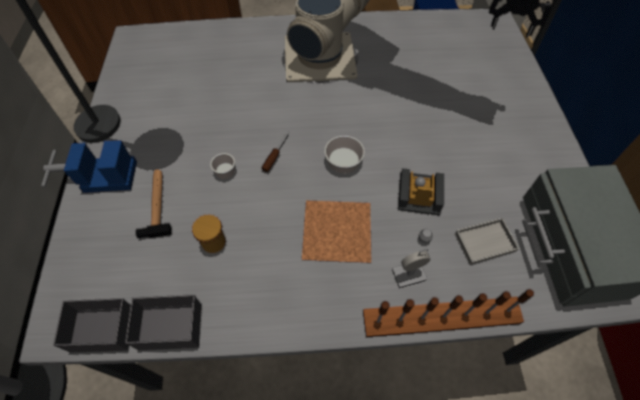

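The top view shows the holder and pan at about (213,222), the pad at (299,185), the large cup at (286,266) and the small cup at (410,257). The ball is near (213,229). I'll zoom in on the holder, pad and cup.

```bash
python3 - <<'E'
from h import *
t=pickle.load(open('top.pkl','rb'));s=pickle.load(open('scene.pkl','rb'))
a=cv2.resize(t['img'][190:255,180:245],None,fx=6,fy=6,interpolation=cv2.INTER_CUBIC)
b=cv2.resize(s['img'][160:225,388:453],None,fx=6,fy=6,interpolation=cv2.INTER_CUBIC)
im=np.hstack([a,b]); 
for i in range(0,13):
    for x in (i*60,): cv2.line(im,(x,0),(x,5),(255,0,0),1)
cv2.imwrite('pics/crop1.png',im[:,:,::-1])
print('tcp proj',proj(t,[[215,506,231],[0,0,0]]),proj(s,[[215,506,231],[0,0,0]]))
for n,c,uv,z in [('padA',t,(271,153),4),('padB',t,(332,158),4),('padC',t,(326,218),4),('padD',t,(265,213),4),
  ('cupL',t,(286.5,266.5),45),('cupS',t,(410.5,257.5),40),('hold',t,(213,222),46),('barrel',t,(218,172),38),('gauge',t,(238,137),20),('gaugetop',t,(233,131),145),
  ('canister',t,(418,175),82)]:
    print(n,atz(c,uv,z).round(1))
# pad by colour
hsv=cv2.cvtColor(t['img'],cv2.COLOR_RGB2HSV)
m=((hsv[...,0]<15)&(hsv[...,1]>110)).astype(np.uint8); m[:145]=0;m[225:]=0;m[:,:255]=0;m[:,340:]=0
r=cv2.minAreaRect(cv2.findNonZero(m));print(r,[atz(t,p,4).round(1) for p in cv2.boxPoints(r)],atz(t,r[0],4))
E
```

```text
tcp proj [[ 65.45676923 387.42301963]
 [305.62865331 430.73797178]] [[507.7666504   35.77640998]
 [319.1764141   57.08900709]]
padA [748.4  73.8   4. ]
padB [730.3 -92.7   4. ]
padC [566.3 -71.3   4. ]
padD [584.7  94.    4. ]
cupL [441.9  37.   45. ]
cupS [ 454.8 -290.3   40. ]
hold [563.6 225.6  46. ]
barrel [695.6 211.9  38. ]
gauge [791.4 160.2  20. ]
gaugetop [780.  151.8 145. ]
canister [ 668.4 -308.6   82. ]
((298.0899658203125, 184.9505615234375), (61.033348083496094, 60.52094268798828), 4.899092674255371) [array([586.1,  93.7,   4. ]), array([750.7,  75.7,   4. ]), array([732. , -90.3,   4. ]), array([567.1, -71.1,   4. ])] [658.67398979   2.15261192   4.        ]
```

View pics/crop1.png

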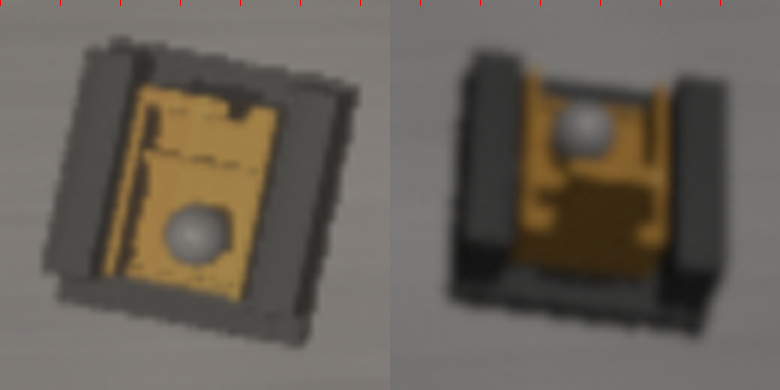

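The left crop (top view) shows the lip end of the pan toward the robot, crop (127,272)-(240,300), and the tab end at the top, with the ball at (197,235). The right crop (scene view) agrees: the tab faces the camera. So pan x points at roughly 167°. Next I'll fit the holder pose to both views and check it with an overlay.

```bash
python3 - <<'E'
from h import *
from scipy.optimize import least_squares
t=pickle.load(open('top.pkl','rb'));s=pickle.load(open('scene.pkl','rb'))
T=lambda u,v:(u/6+180-.4,v/6+190-.4); S=lambda u,v:((u-390)/6+388-.4,v/6+160-.4)
# (sx: +-60 base or +-L cheek 'c', y, z)
ob=[(t,T(110,38),-1,-56,'b'),(t,T(357,88),-1,56,'b'),(t,T(60,302),1,-56,'b'),(t,T(306,347),1,56,'b'),
(t,T(92,45),-1,-56,'c'),(t,T(43,271),1,-56,'c'),(t,T(137,50),-1,-34,'c'),(t,T(95,277),1,-34,'c'),(t,T(340,93),-1,56,'c'),
(s,S(450,298),-1,56,'b'),(s,S(702,333),-1,-56,'b'),(s,S(475,53),1,56,'c'),(s,S(523,58),1,34,'c'),(s,S(464,242),-1,56,'c'),(s,S(514,247),-1,34,'c'),(s,S(680,78),1,-34,'c'),(s,S(727,80),1,-56,'c'),(s,S(720,272),-1,-56,'c')]
def W(p,q):
    c,s_=np.cos(p[2]),np.sin(p[2]); q=np.atleast_2d(q)
    return np.c_[p[0]+c*q[:,0]-s_*q[:,1],p[1]+s_*q[:,0]+c*q[:,1],q[:,2]]
def f(p):
    return np.concatenate([proj(c,W(p,[sx*(60 if k=='b' else p[3]),y,12 if k=='b' else p[4]]))[0]-uv for c,uv,sx,y,k in ob])
r=least_squares(f,[570,220,np.radians(168),50,46],loss='soft_l1');p=r.x
print(p.round(2),np.degrees(p[2]),np.abs(r.fun).mean(),r.fun.reshape(-1,2).round(1).tolist())
# pan: lip edge in top view (z=19): crop (127,272),(240,300)
for uv in [T(127,272),T(240,300)]:
    w=atz(t,uv,19)-[p[0],p[1],0];c,s_=np.cos(p[2]),np.sin(p[2]);print('lip in holder',c*w[0]+s_*w[1],-s_*w[0]+c*w[1])
w=atz(t,T(197,235),12+4+14);print('ball',w)
np.save('holder.npy',p)
for off in (0,):
  ims=[]
  for c,(u0,v0) in((t,(180,190)),(s,(388,160))):
    im=cv2.resize(c['img'][v0:v0+65,u0:u0+65],None,fx=6,fy=6,interpolation=cv2.INTER_CUBIC).copy()
    def pl(P,col):
        q=(proj(c,W(p,P))-[u0,v0]+.4)*6; cv2.polylines(im,[q.astype(int)],True,col,1)
    for y0,y1 in((-56,-34),(34,56)): pl([(-p[3],y0,p[4]),(p[3],y0,p[4]),(p[3],y1,p[4]),(-p[3],y1,p[4])],(0,255,0))
    pl([(42,-30,19),(42,30,19),(38,30,19),(38,-30,19)],(255,0,0))
    pl([(-42,-30,42),(42,-30,42),(42,30,42),(-42,30,42)],(255,255,0))
    pl([(-42,-18,86),(-34,-18,86),(-34,18,86),(-42,18,86)],(0,255,255))
    ims.append(im)
  cv2.imwrite('pics/ov.png',np.hstack(ims)[:,:,::-1])
# cup circle & tool deltas
from plant import robot
o=robot.get_obs();Rt=R.from_quat(o['tool_rot'],scalar_first=True);print('tool x,y',Rt.as_matrix()[:,:2].T.round(3))
E
```

```text
[568.32 229.61   2.92  49.98  42.21] 167.35962088853114 0.49955373008495957 [[0.4, -1.3], [0.1, -1.7], [-0.4, -1.5], [-0.3, -1.1], [-0.3, 0.4], [0.0, 0.2], [0.4, 1.2], [-0.3, 0.8], [0.3, 0.5], [-0.1, -0.2], [1.2, -0.4], [-0.2, -0.4], [-0.0, -0.2], [-0.4, -0.2], [-0.1, 0.0], [-0.6, -0.3], [-0.2, 0.4], [1.1, 0.5]]
lip in holder 44.531322297419536 -25.97983755904918
lip in holder 47.21774677026401 25.637188276315882
ball [546.04426703 230.98898812  30.        ]
tool x,y [[-0.92   0.391  0.   ]
 [ 0.391  0.92  -0.001]]
```

View pics/ov.png

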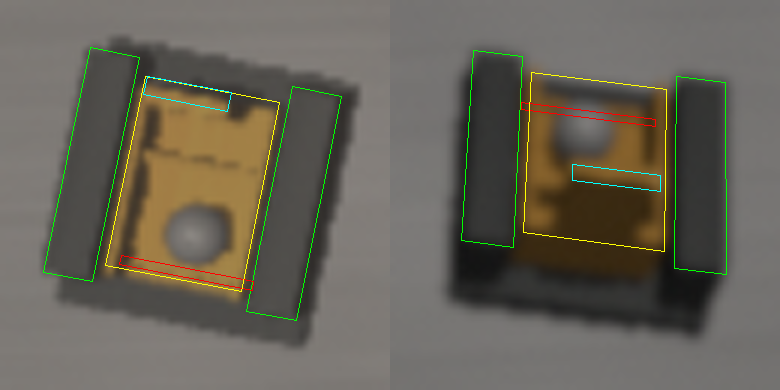

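The fit is within 0.5 px and its size matches (cheeks 100 mm long). The overlay shows the tab within a few mm of the prediction, well inside the finger opening. The tab grip point is about (604, 221, 74). I'll move above it.

Call:
apply_moves(commands=[[[-40, -10, 8, 0, 0, 8], [-88, -20, 16, 0, 0, 16], [-136, -31, 24, 0, 0, 24], [-184, -43, 32, 0, 0, 32], [-232, -54, 40, 0, 0, 40], [-280, -65, 48, 0, 0, 48], [-328, -77, 56, 0, 0, 56], [-376, -88, 64, 0, 0, 64], [-424, -99, 72, 0, 0, 72], [-469.5, -109.5, 80, 0, 0, 79.6]]], fingers=85)

```text
clock: 1.1
eef_pos: [605.8, 220.1, 150.5]
tool_rot: [-0.0, 0.782, 0.623, -0.0]
wrist_force: [-0.1, 0.2, -0.1]
width: 0.993
gripper_force: 0.0
```

```bash
python3 - <<'E'
from h import *
from plant import robot
o=robot.get_obs();c=robot.capture('wrist');pickle.dump((o,c),open('w1.pkl','wb'))
cv2.imwrite('pics/w1.png',c['img'][:,:,::-1])
M=R.from_quat(o['tool_rot'],scalar_first=True).as_matrix()
print(o['eef_pos'],M.round(3),o['joint_positions'],o['clock'],c['mount'])
E
```

```text
[605.83521819 220.07537602 150.5322655 ] [[ 0.224  0.974 -0.001]
 [ 0.974 -0.224 -0.   ]
 [-0.    -0.001 -1.   ]] [ 2.18373183e-01  4.50343630e-01  1.05775313e-01  1.22679150e+00
 -1.16656056e-06  2.01559311e+00] 1.1 [[ 1.20369009e-03  9.45137385e-01  3.26670896e-01  8.47476415e+01]
 [ 9.99999242e-01 -1.05260941e-03 -6.39263145e-04 -3.47953024e-01]
 [-2.60334637e-04  3.26671417e-01 -9.45137936e-01 -1.42398489e+02]
 [ 0.00000000e+00  0.00000000e+00  0.00000000e+00  1.00000000e+00]]
```

View pics/w1.png

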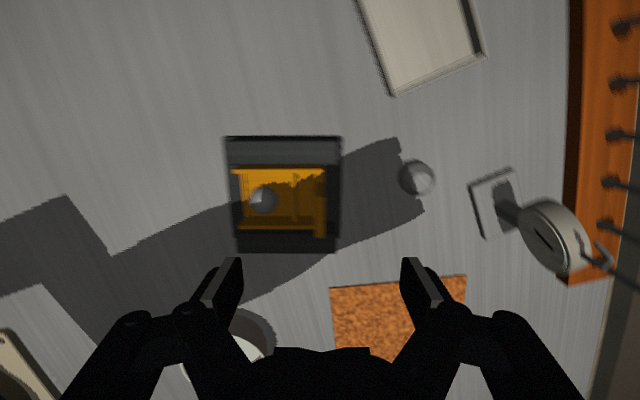

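The wrist view shows the holder at (285,195), the tab's bright end near (320,215) and the ball at (263,200). I'll check this against where the current estimate projects.

```bash
cat >> h.py <<'E'
def wcam(o,c):
    M=np.eye(4);M[:3,:3]=R.from_quat(o['tool_rot'],scalar_first=True).as_matrix();M[:3,3]=o['eef_pos']
    W=M@np.array(c['mount']); return dict(c,origin=W[:3,3],attitude=W[:3,:3])
E
python3 - <<'E'
from h import *
o,c=pickle.load(open('w1.pkl','rb'));c=wcam(o,c);print(c['origin'],c['dist'])
p=np.load('holder.npy')
def W(q):
    q=np.atleast_2d(q).astype(float);cc,s=np.cos(p[2]),np.sin(p[2]);return np.c_[p[0]+cc*q[:,0]-s*q[:,1],p[1]+s*q[:,0]+cc*q[:,1],q[:,2]]
im=c['img'].copy()
def pl(P,col): cv2.polylines(im,[proj(c,W(P)).astype(int)],True,col,1)
for y0,y1 in((-56,-34),(34,56)): pl([(-50,y0,46),(50,y0,46),(50,y1,46),(-50,y1,46)],(0,255,0))
pl([(-60,-56,0),(60,-56,0),(60,56,0),(-60,56,0)],(0,255,0))
pl([(-42,-18,86),(-34,-18,86),(-34,18,86),(-42,18,86)],(0,255,255))
pl([(42,-30,19),(42,30,19),(38,30,19),(38,-30,19)],(255,0,0))
pl([(-42,-30,42),(38,-30,42),(38,30,42),(-42,30,42)],(255,255,0))
cv2.imwrite('pics/w1o.png',cv2.resize(im[110:310,190:430],None,fx=3,fy=3,interpolation=cv2.INTER_CUBIC)[:,:,::-1])
E
```

```text
[624.59976399 302.75553452 292.91027226] [-0.05094059  0.          0.          0.          0.        ]
```

View pics/w1o.png

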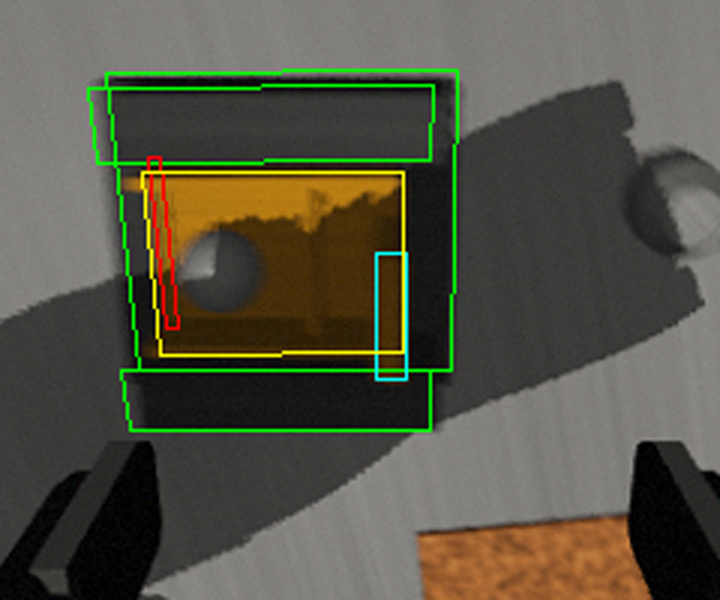

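The overlay matches within about 3 mm. Descending to the tab.

Call:
apply_moves(commands=[[[0, 0, 12, 0, 0, 0], [0, -1, 26, 0, 0, 0], [0, -1, 40, 0, 0, 0], [0, -1, 54, 0, 0, 0], [0, -1, 68, 0, 0, 0], [0, -1, 80, 0, 0, 0], [0, -1, 88, 0, 0, 0], [0, -1, 93, 0, 0, 0], [0, -1, 95, 0, 0, 0], [0, -1, 96, 0, 0, 0]]])

```text
clock: 2.15
eef_pos: [603.5, 222.1, 55.4]
tool_rot: [0.0, 0.78, 0.625, 0.0]
wrist_force: [-0.7, -0.0, -1.0]
width: 0.992
gripper_force: 0.0
```

Call:
apply_moves(commands=[[[0, 0, 0, 0, 0, 0], [0, 0, 0, 0, 0, 0], [0, 0, 0, 0, 0, 0], [0, 0, 0, 0, 0, 0], [0, 0, 0, 0, 0, 0], [0, 0, 0, 0, 0, 0], [0, 0, 0, 0, 0, 0], [0, 0, 0, 0, 0, 0], [0, 0, 0, 0, 0, 0], [0, 0, 0, 0, 0, 0]]], fingers=0)

```text
clock: 3.15
eef_pos: [603.3, 222.1, 55.5]
tool_rot: [-0.0, 0.781, 0.625, 0.0]
wrist_force: [-2.7, 0.2, 5.0]
width: 0.087
gripper_force: 60.2
```

Gripped: the opening is about 7.5 mm on the 8 mm tab, at 60 N. Lifting.

Call:
apply_moves(commands=[[[0, 0, -2, 0, 0, 0], [0, 0, -8, 0, 0, 0], [0, 0, -18, 0, 0, 0], [0, 0, -30, 0, 0, 0], [0, 0, -43, 0, 0, 0], [0, 0, -56, 0, 0, 0], [0, 0, -68, 0, 0, 0], [0, 0, -78, 0, 0, 0], [0, 0, -84, 0, 0, 0], [0, 0, -86, 0, 0, 0]]])

```text
clock: 4.15
eef_pos: [603.6, 222.1, 142.1]
tool_rot: [0.0, 0.781, 0.625, 0.0]
wrist_force: [-0.5, -0.0, -3.6]
width: 0.079
gripper_force: 58.9
```

```bash
python3 - <<'E'
from h import *
from plant import robot
o=robot.get_obs();c=robot.capture('wrist');d=robot.capture('scene');pickle.dump((o,c),open('w2.pkl','wb'))
im=np.hstack([c['img'][60:360,140:540],cv2.resize(d['img'][110:260,340:540],(400,300),interpolation=cv2.INTER_CUBIC)])
cv2.imwrite('pics/w2.png',im[:,:,::-1])
M=R.from_quat(o['tool_rot'],scalar_first=True).as_matrix();print(o['eef_pos'],M.round(3).tolist(),o['wrist_force'],o['moment'],o['width'])
# delta to place: pan centre = tcp + 38ish along pan x = -tool y ; goal pad centre
g=np.array([658.7,2.1,0])
for off in (36,38):
    d_=g-(o['eef_pos']-off*M[:,1]);d_[2]=0;print(off,M.T@d_)
E
```

```text
[603.61728634 222.07922977 142.10767859] [[0.218, 0.976, 0.001], [0.976, -0.218, 0.0], [0.0, 0.001, -1.0]] [-0.54497829 -0.01624621 -3.63070021] [-0.01414993 -0.12738656  0.02083813] 0.07880391351874379
36 [-2.02629727e+02  1.37814338e+02  4.70263914e-02]
38 [-2.02629727e+02  1.39814337e+02  4.87597697e-02]
```

View pics/w2.png

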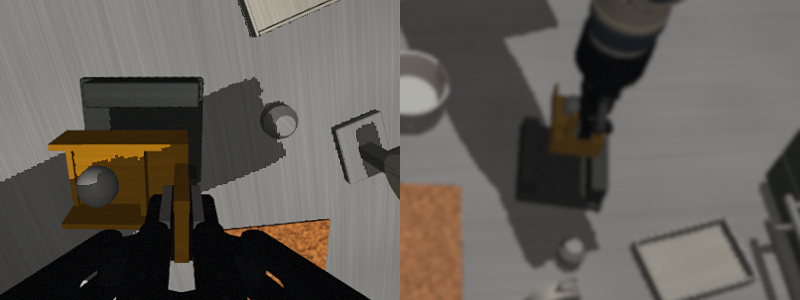

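The pan is held level with the ball at its front (crop (97,185)). The weight reads 3.6 N, as expected. Carrying it gently to the pad.

Call:
apply_moves(commands=[[[-2, 1, 0, 0, 0, 0], [-8, 5.5, 0, 0, 0, 0], [-19, 13, 0, 0, 0, 0], [-34, 23, 0, 0, 0, 0], [-52, 36, 0, 0, 0, 0], [-72, 49, 0, 0, 0, 0], [-93, 64, 0, 0, 0, 0], [-114, 78, 0, 0, 0, 0], [-134, 92, 0, 0, 0, 0], [-153, 105, 0, 0, 0, 0]]])

```text
clock: 5.25
eef_pos: [673.0, 46.9, 141.1]
tool_rot: [0.0, 0.781, 0.625, -0.0]
wrist_force: [-0.4, 0.1, -3.3]
width: 0.082
gripper_force: 58.8
```

Call:
apply_moves(commands=[[[-17, 11, 1, 0, 0, 0], [-31, 21, 4, 0, 0, 0], [-41, 28, 9, 0, 0, 0], [-47, 32, 16, 0, 0, 0], [-50, 34, 25, 0, 0, 0], [-50, 34, 36, 0, 0, 0], [-50, 34, 47, 0, 0, 0], [-50, 34, 57, 0, 0, 0], [-50, 34, 66, 0, 0, 0], [-50, 34, 74, 0, 0, 0]]])

```text
clock: 6.25
eef_pos: [694.5, -6.0, 66.4]
tool_rot: [-0.0, 0.78, 0.625, -0.0]
wrist_force: [-0.6, -0.7, -4.4]
width: 0.079
gripper_force: 58.8
```

Call:
apply_moves(commands=[[[0, 0, 5, 0, 0, 0], [0, 0, 9, 0, 0, 0], [0, 0, 12, 0, 0, 0], [0, 0, 14, 0, 0, 0], [0, 0, 15.5, 0, 0, 0], [0, 0, 17, 0, 0, 0], [0, 0, 18, 0, 0, 0], [0, 0, 19, 0, 0, 0], [0, 0, 19.5, 0, 0, 0], [0, 0, 20, 0, 0, 0]]])

```text
clock: 7.25
eef_pos: [694.8, -6.5, 47.5]
tool_rot: [0.0, 0.781, 0.625, 0.0]
wrist_force: [-1.7, 0.3, 0.9]
width: 0.088
gripper_force: 59.5
```

The pad is carrying the weight (force went from -3.6 to +0.9 N). Releasing, then rising.

Call:
apply_moves(commands=[[[0, 0, 0, 0, 0, 0], [0, 0, 0, 0, 0, 0], [0, 0, 0, 0, 0, 0], [0, 0, 0, 0, 0, 0], [0, 0, 0, 0, 0, 0], [0, 0, 0, 0, 0, 0], [0, 0, 0, 0, 0, 0], [0, 0, 0, 0, 0, 0], [0, 0, 0, 0, 0, 0], [0, 0, 0, 0, 0, 0]]], fingers=85)

```text
clock: 8.25
eef_pos: [694.7, -6.4, 47.3]
tool_rot: [-0.0, 0.781, 0.625, -0.0]
wrist_force: [0.3, -0.3, 0.2]
width: 0.995
gripper_force: 0.0
```

Call:
apply_moves(commands=[[[0, 0, -8, 0, 0, 0], [0, 0, -24, 0, 0, 0], [0, 0, -42, 0, 0, 0], [0, 0, -60, 0, 0, 0], [0, 0, -78, 0, 0, -8], [0, 0, -95, 0, 0, -16], [0, 0, -110, 0, 0, -24], [0, 0, -122, 0, 0, -32], [0, 0, -128, 0, 0, -40], [0, 0, -130, 0, 0, -48]]])

```text
clock: 9.25
eef_pos: [695.0, -6.5, 179.1]
tool_rot: [0.001, 0.456, 0.89, 0.0]
wrist_force: [0.1, 0.5, -0.3]
width: 0.994
gripper_force: 0.0
```

```bash
python3 - <<'E'
from h import *
from plant import robot
o=robot.get_obs();t=robot.capture('top');s=robot.capture('scene');pickle.dump((t,s),open('p3.pkl','wb'))
M=R.from_quat(o['tool_rot'],scalar_first=True).as_matrix();print(o['clock'],o['eef_pos'],M.round(3).tolist())
p=[658.7,2.1,np.radians(167.4)]
ims=[]
for c,(u0,v0) in((t,(265,150)),(s,(300,195))):
    im=cv2.resize(c['img'][v0:v0+70,u0:u0+70],None,fx=5.7,fy=5.7,interpolation=cv2.INTER_CUBIC).copy()
    def pl(P,col):
        q=np.array(P,float);cc,ss=np.cos(p[2]),np.sin(p[2]);w=np.c_[p[0]+cc*q[:,0]-ss*q[:,1],p[1]+ss*q[:,0]+cc*q[:,1],q[:,2]]
        cv2.polylines(im,[((proj(c,w)-[u0,v0]+.4)*5.7).astype(int)],True,col,1)
    pl([(-42,-30,34),(38,-30,34),(38,30,34),(-42,30,34)],(255,255,0))
    pl([(42,-30,11),(42,30,11),(38,30,11),(38,-30,11)],(255,0,0))
    pl([(-42,-18,78),(-34,-18,78),(-34,18,78),(-42,18,78)],(0,255,255))
    ims.append(im)
cv2.imwrite('pics/p3.png',np.hstack(ims)[:,:,::-1])
E
```

```text
9.25 [695.02745539  -6.48261933 179.08431516] [[-0.584, 0.812, 0.002], [0.812, 0.584, -0.0], [-0.001, 0.002, -1.0]]
```

View pics/p3.png

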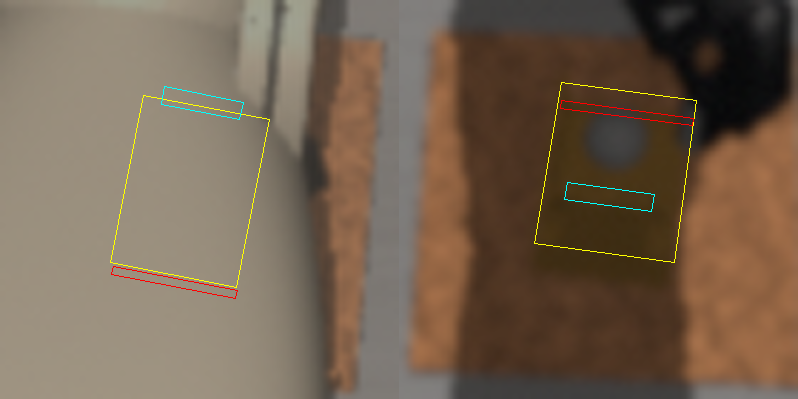

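The scene half shows the pan standing on the pad as predicted, with the ball in its front at crop (615,138). In the top half the arm hides it. Turning and shifting for the side grasp 10 mm ahead of the pan's middle, so the gripper body clears the tab.

Call:
apply_moves(commands=[[[5, -4, 5, 0, 0, -7], [11, -9, 14, 0, 0, -14], [18, -15, 26, 0, 0, -21], [25, -22, 38, 0, 0, -28], [31, -27, 50, 0, 0, -35], [35, -31, 60, 0, 0, -41], [36, -32, 68, 0, 0, -42], [36, -32, 73, 0, 0, -42], [36, -32, 75, 0, 0, -42], [36, -32, 75, 0, 0, -42]]])

```text
clock: 10.35
eef_pos: [648.0, 4.3, 102.2]
tool_rot: [0.0, 0.111, 0.994, 0.0]
wrist_force: [-1.1, -0.4, 0.0]
width: 1.002
gripper_force: 0.0
```

```bash
python3 - <<'E'
from h import *
from plant import robot
o=robot.get_obs();c=wcam(o,robot.capture('wrist'))
M=R.from_quat(o['tool_rot'],scalar_first=True).as_matrix();print(o['clock'],o['eef_pos'],M.round(3).tolist(),o['joint_positions'].round(2))
p=[657.6,1.9,np.radians(167.4)]
im=c['img'].copy()
def pl(P,col):
        q=np.array(P,float);cc,ss=np.cos(p[2]),np.sin(p[2]);w=np.c_[p[0]+cc*q[:,0]-ss*q[:,1],p[1]+ss*q[:,0]+cc*q[:,1],q[:,2]]
        cv2.polylines(im,[proj(c,w).astype(int)],True,col,1)
pl([(-42,-30,34),(38,-30,34),(38,30,34),(-42,30,34)],(255,255,0))
pl([(42,-30,11),(42,30,11),(38,30,11),(38,-30,11)],(255,0,0))
pl([(-42,-18,78),(-34,-18,78),(-34,18,78),(-42,18,78)],(0,255,255))
cv2.imwrite('pics/w4.png',im[:,:,::-1])
E
```

```text
10.35 [648.04459022   4.304424   102.19487833] [[-0.975, 0.221, 0.0], [0.221, 0.975, 0.0], [0.0, 0.0, -1.0]] [-0.12  0.48  0.03  1.12  0.    0.1 ]
```

View pics/w4.png

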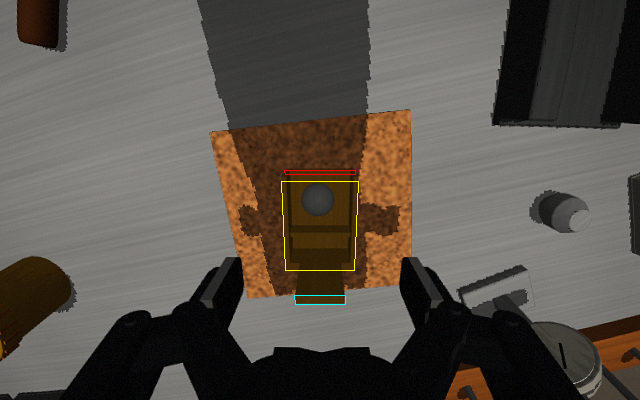

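The overlay lies right on the pan, with the ball inside at (317,200). Descending to the side grasp.

Call:
apply_moves(commands=[[[0, 0, 8, 0, 0, 0], [0, 0, 22, 0, 0, 0], [0, 0, 38, 0, 0, 0], [0, 0, 54, 0, 0, 0], [0, 0, 69, 0, 0, 0], [0, 0, 81, 0, 0, 0], [0, 0, 90, 0, 0, 0], [0, 0, 96, 0, 0, 0], [0, 0, 99, 0, 0, 0], [0, 0, 100, 0, 0, 0]]])

```text
clock: 11.4
eef_pos: [647.9, 4.4, 2.3]
tool_rot: [0.0, 0.11, 0.994, 0.0]
wrist_force: [-0.6, -0.9, 0.3]
width: 0.997
gripper_force: 0.0
```

Call:
apply_moves(commands=[[[0, 0, 0, 0, 0, 0], [0, 0, 0, 0, 0, 0], [0, 0, 0, 0, 0, 0], [0, 0, 0, 0, 0, 0], [0, 0, 0, 0, 0, 0], [0, 0, 0, 0, 0, 0], [0, 0, 0, 0, 0, 0], [0, 0, 0, 0, 0, 0], [0, 0, 0, 0, 0, 0], [0, 0, 0, 0, 0, 0]]], fingers=40)

```text
clock: 12.4
eef_pos: [648.1, 4.3, 3.1]
tool_rot: [0.001, 0.11, 0.994, -0.0]
wrist_force: [-1.2, -1.3, 5.8]
width: 0.693
gripper_force: 66.7
```

Gripped at 59 mm opening and 67 N. Lifting, then carrying toward the large cup.

Call:
apply_moves(commands=[[[0, 0, -2, 0, 0, 0], [0, 0, -7, 0, 0, 0], [0, 0, -15, 0, 0, 0], [0, 0, -25, 0, 0, 0], [0, 0, -36, 0, 0, 0], [0, 0, -47, 0, 0, 0], [0, 0, -57, 0, 0, 0], [0, 0, -65, 0, 0, 0], [0, 0, -69, 0, 0, 0], [0, 0, -70, 0, 0, 0]]])

```text
clock: 13.4
eef_pos: [648.0, 4.4, 72.9]
tool_rot: [0.0, 0.11, 0.994, -0.0]
wrist_force: [0.3, 0.1, -4.2]
width: 0.694
gripper_force: 65.7
```

Call:
apply_moves(commands=[[[2, 0, 0, 0, 0, 0], [7, -1, 0, 0, 0, 0], [14, -2, 0, 0, 0, 0], [23, -3, 0, 0, 0, 0], [33, -4, 0, 0, 0, 0], [44, -5, 0, 0, 0, 0], [55, -6, 0, 0, 0, 0], [66, -7, 0, 0, 0, 0], [76, -8, 0, 0, 0, 0], [85, -9, 0, 0, 0, 0]]])

```text
clock: 14.4
eef_pos: [561.9, 14.3, 72.4]
tool_rot: [0.0, 0.11, 0.994, -0.0]
wrist_force: [0.1, 0.3, -3.3]
width: 0.693
gripper_force: 65.7
```

```bash
python3 - <<'E'
from h import *
from plant import robot
o=robot.get_obs();c=wcam(o,robot.capture('wrist'));s=robot.capture('scene')
M=R.from_quat(o['tool_rot'],scalar_first=True).as_matrix();print(o['clock'],o['eef_pos'],M.round(3).tolist(),o['wrist_force'],o['width'],o['gripper_force'])
im=c['img'].copy(); a=np.linspace(0,6.28,40)
pts=np.c_[442+55*np.cos(a),37+55*np.sin(a),45+0*a]
cv2.polylines(im,[proj(c,pts).astype(int)],True,(255,0,0),1)
i2=s['img'].copy();cv2.polylines(i2,[proj(s,pts).astype(int)],True,(255,0,0),1)
i2=cv2.resize(i2[100:250,280:430],(400,400),interpolation=cv2.INTER_CUBIC)
cv2.imwrite('pics/w5.png',np.hstack([im[:,120:520],i2])[:,:,::-1])
E
```

```text
14.4 [561.89431213  14.32528784  72.40109291] [[-0.976, 0.218, 0.0], [0.218, 0.976, -0.0], [-0.0, -0.0, -1.0]] [ 0.12475917  0.29150856 -3.31200914] 0.6933184006437856 65.68087935447693
```

View pics/w5.png

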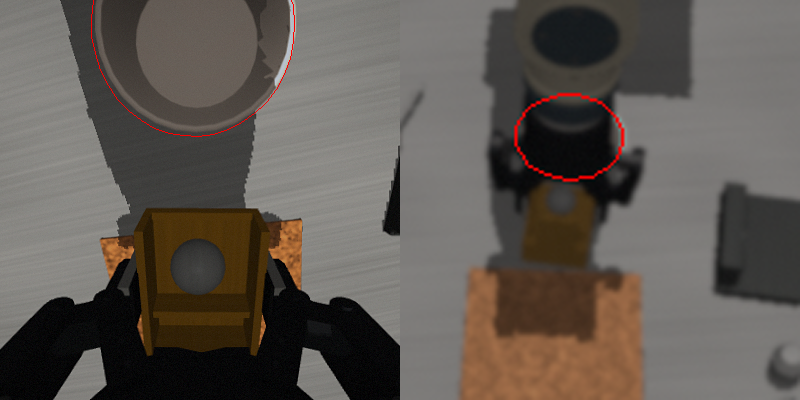

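The predicted rim circle lies on the large cup, and the pan is held level with the ball inside at (197,266). Now the final approach, with a slow stop.

Call:
apply_moves(commands=[[[10, -1, 0, 0, 0, 0], [20, -1.5, 1, 0, 0, 0], [30, -2, 2, 0, 0, 0], [39, -2.5, 4, 0, 0, 0], [47, -3, 6, 0, 0, 0], [54, -3.5, 8, 0, 0, 0], [60, -4, 10, 0, 0, 0], [65, -4, 11, 0, 0, 0], [68.5, -4, 12, 0, 0, 0], [70, -4, 12, 0, 0, 0]]])

```text
clock: 15.5
eef_pos: [493.4, 25.6, 60.2]
tool_rot: [-0.0, 0.11, 0.994, -0.0]
wrist_force: [-0.0, -0.4, -3.3]
width: 0.688
gripper_force: 65.6
```

Call:
apply_moves(commands=[[[-0.1, 0, -0.6, 0, -1, 0], [-0.3, 0, -1.7, 0, -3, 0], [-0.6, 0, -3.4, 0, -6, 0], [-0.9, 0, -5.2, 0, -9, 0], [-1.1, 0, -7, 0, -12, 0], [-1.2, 0, -8.6, 0, -15, 0], [-1.1, 0, -10.5, 0, -18, 0], [-0.9, 0, -12.1, 0, -21, 0], [-0.7, 0, -13.7, 0, -24, 0], [-0.5, 0, -15, 0, -26, 0]]])

```text
clock: 16.5
eef_pos: [493.5, 25.6, 75.4]
tool_rot: [0.225, 0.107, 0.968, -0.025]
wrist_force: [-0.0, 0.1, -3.5]
width: 0.688
gripper_force: 65.6
```

Call:
apply_moves(commands=[[[-0.4, 0, -2.3, 0, -4, 0], [-0.7, 0, -4.6, 0, -8, 0], [-0.9, 0, -6.9, 0, -12, 0], [-1, 0, -9.2, 0, -16, 0], [-1, 0, -11, 0, -19, 0], [-1, 0, -11.5, 0, -20, 0], [-1, 0, -11.5, 0, -20, 0], [-1, 0, -11.5, 0, -20, 0], [-1, 0, -11.5, 0, -20, 0], [-1, 0, -11.5, 0, -20, 0]]])

```text
clock: 17.5
eef_pos: [503.0, 30.3, 100.4]
tool_rot: [0.378, 0.103, 0.919, -0.045]
wrist_force: [-0.1, -0.4, -3.0]
width: 0.691
gripper_force: 66.9
```

Call:
apply_moves(commands=[[[0, 0, 0, 0, 0, 0], [0, 0, 0, 0, 0, 0], [0, 0, 0, 0, 0, 0], [0, 0, 0, 0, 0, 0], [0, 0, 0, 0, 0, 0], [0, 0, 0, 0, 0, 0], [0, 0, 0, 0, 0, 0], [0, 0, 0, 0, 0, 0], [0, 0, 0, 0, 0, 0], [0, 0, 0, 0, 0, 0]]])

```text
clock: 18.5
eef_pos: [503.2, 30.5, 100.7]
tool_rot: [0.379, 0.103, 0.919, -0.045]
wrist_force: [0.4, 0.4, -3.5]
width: 0.688
gripper_force: 66.9
```

```bash
python3 - <<'E'
from h import *
from plant import robot
o=robot.get_obs();c=robot.capture('wrist')
M=R.from_quat(o['tool_rot'],scalar_first=True).as_matrix();print(o['clock'],o['eef_pos'],M.round(3).tolist(),np.degrees(np.arccos(-M[2,2])),o['wrist_force'],o['width'])
cv2.imwrite('pics/w6.png',c['img'][:,:,::-1])
E
```

```text
18.5 [503.21251317  30.490033   100.70370758] [[-0.692, 0.223, 0.687], [0.155, 0.975, -0.16], [-0.705, -0.004, -0.709]] 44.83113824593179 [ 0.4196803   0.39115267 -3.48941715] 0.6883570358279061
```

View pics/w6.png

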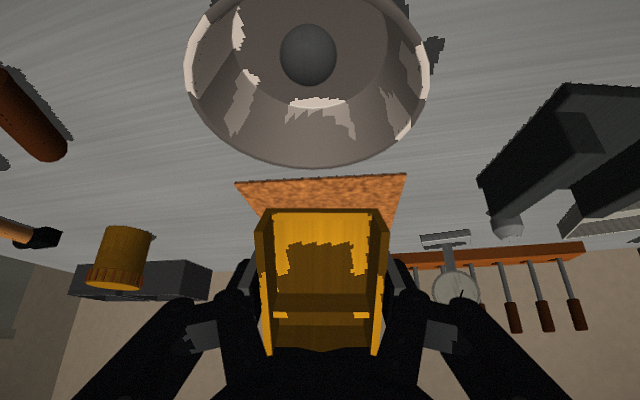

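The ball lies in the large cup at (307,55) and the pan is empty. The tilt is 44.8°, with the lip about 33 mm from the cup centre and at z of about 84 mm. Backing away while levelling.

Call:
apply_moves(commands=[[[-1, 0, 0, 0, 1, 0], [-3, 0, 0, 0, 3, 0], [-6, 0, 1, 0, 6, 0], [-10, 0, 2, 0, 10, 0], [-14, 0, 3, 0, 14, 0], [-18, 0, 4, 0, 18, 0], [-22, 0, 5, 0, 22, 0], [-26, 0, 6, 0, 26, 0], [-29, 0, 7, 0, 29, 0], [-31, 0, 7, 0, 31, 0]]])

```text
clock: 19.55
eef_pos: [530.5, 24.3, 117.9]
tool_rot: [0.119, 0.111, 0.987, -0.016]
wrist_force: [0.6, 0.2, -2.5]
width: 0.691
gripper_force: 66.7
```

```bash
python3 - <<'E'
from h import *
from plant import robot
o=robot.get_obs()
M=R.from_quat(o['tool_rot'],scalar_first=True).as_matrix();print(o['clock'],o['eef_pos'],np.degrees(np.arccos(-M[2,2])),o['joint_positions'].round(2),o['wrist_force'])
D=R.from_matrix([[-.9758,.2187,0],[.2187,.9758,0],[0,0,-1]])
print('rotvec to level',np.degrees((R.from_matrix(M).inv()*D).as_rotvec()).round(1))
print('shift to (647.9,4.2,90)',(M.T@(np.array([647.9,4.2,90])-o['eef_pos'])).round(1),'half-level M',M.round(3).tolist())
E
```

```text
19.55 [530.51115392  24.28302961 117.87543051] 13.772039793649252 [-0.09  0.15 -0.45  0.73 -0.04  0.13] [ 0.63676457  0.23136107 -2.52253184]
rotvec to level [-0.3 13.8 -0.2]
shift to (647.9,4.2,90) [-108.9    6.7   55.3] half-level M [[-0.947, 0.223, 0.231], [0.216, 0.975, -0.057], [-0.238, -0.004, -0.971]]
```

Call:
apply_moves(commands=[[[-3, 0, 1, 0, 1, 0], [-10, 0.5, 5, 0, 3, 0], [-22, 1, 11, -0.1, 5, 0], [-37, 2, 19, -0.1, 7, -0.1], [-54, 3, 27, -0.2, 9, -0.1], [-71, 4, 36, -0.2, 11, -0.1], [-87, 5, 44, -0.2, 12.5, -0.2], [-99, 6, 50, -0.3, 13.4, -0.2], [-106, 6.5, 54, -0.3, 13.8, -0.2], [-109, 6.7, 55.3, -0.3, 13.8, -0.2]]])

```text
clock: 20.55
eef_pos: [647.4, 4.3, 89.0]
tool_rot: [-0.0, 0.11, 0.994, 0.0]
wrist_force: [1.0, -0.4, -2.6]
width: 0.693
gripper_force: 66.7
```

```bash
python3 - <<'E'
from h import *
from plant import robot
o=robot.get_obs();c=wcam(o,robot.capture('wrist'));s=robot.capture('scene')
M=R.from_quat(o['tool_rot'],scalar_first=True).as_matrix();print(o['clock'],o['eef_pos'],M.round(3).tolist(),o['wrist_force'])
D=R.from_matrix([[-.9758,.2187,0],[.2187,.9758,0],[0,0,-1]])
print('to level',np.degrees((R.from_matrix(M).inv()*D).as_rotvec()).round(2),'shift',(M.T@(np.array([647.9,4.2,2.5])-o['eef_pos'])).round(1))
# pan relative to tool in model: overlay (pan frame: tool at pan (10,0,-1.7))
im=c['img'].copy()
def pl(P,col):
    q=np.array(P,float);w=o['eef_pos']+np.c_[q[:,0]-10,-q[:,1],-(q[:,2]+1.7)]@M.T
    cv2.polylines(im,[proj(c,w).astype(int)],True,col,1)
pl([(-42,-30,30),(38,-30,30),(38,30,30),(-42,30,30)],(255,255,0));pl([(42,-30,7),(42,30,7),(38,30,7),(38,-30,7)],(255,0,0))
cv2.imwrite('pics/w7.png',im[:,:,::-1])
E
```

```text
20.55 [647.4328345    4.28102296  88.98435972] [[-0.976, 0.219, -0.0], [0.219, 0.976, 0.0], [0.0, 0.0, -1.0]] [ 1.00169138 -0.36036678 -2.57610101]
to level [ 0.01 -0.01 -0.02] shift [-0.5  0.  86.5]
```

View pics/w7.png

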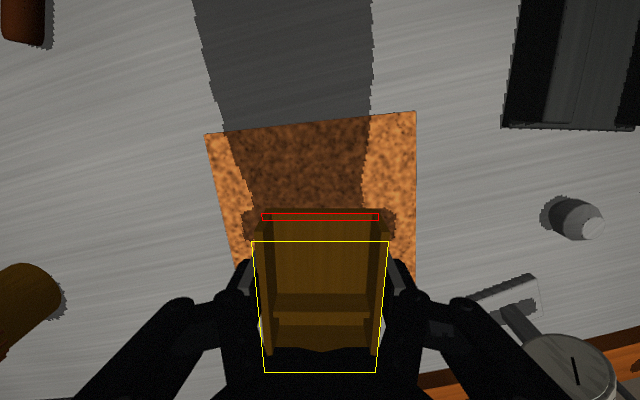

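The held pan matches the model within a few pixels and is over the pad. Lowering gently.

Call:
apply_moves(commands=[[[0, 0, 4, 0, 0, 0], [0, 0, 12, 0, 0, 0], [0, 0, 23, 0, 0, 0], [0, 0, 35, 0, 0, 0], [0, 0, 47, 0, 0, 0], [0, 0, 58, 0, 0, 0], [0, 0, 67, 0, 0, 0], [0, 0, 74, 0, 0, 0], [0, 0, 78, 0, 0, 0], [0, 0, 80, 0, 0, 0]]])

```text
clock: 21.65
eef_pos: [647.1, 4.5, 9.6]
tool_rot: [0.0, 0.11, 0.994, 0.0]
wrist_force: [0.1, 0.4, -2.4]
width: 0.69
gripper_force: 66.7
```

Call:
apply_moves(commands=[[[0, 0, 0.8, 0, 0, 0], [0, 0, 1.6, 0, 0, 0], [0, 0, 2.4, 0, 0, 0], [0, 0, 3.2, 0, 0, 0], [0, 0, 4, 0, 0, 0], [0, 0, 4.6, 0, 0, 0], [0, 0, 5.2, 0, 0, 0], [0, 0, 5.6, 0, 0, 0], [0, 0, 6, 0, 0, 0], [0, 0, 6, 0, 0, 0]]])

```text
clock: 22.65
eef_pos: [647.1, 4.5, 3.9]
tool_rot: [0.0, 0.11, 0.994, 0.0]
wrist_force: [0.5, 1.0, -3.3]
width: 0.691
gripper_force: 66.7
```

Call:
apply_moves(commands=[[[0, 0, 0.2, 0, 0, 0], [0, 0, 0.4, 0, 0, 0], [0, 0, 0.6, 0, 0, 0], [0, 0, 0.8, 0, 0, 0], [0, 0, 1, 0, 0, 0], [0, 0, 1.2, 0, 0, 0], [0, 0, 1.4, 0, 0, 0], [0, 0, 1.4, 0, 0, 0], [0, 0, 1.4, 0, 0, 0], [0, 0, 1.4, 0, 0, 0]]])

```text
clock: 23.65
eef_pos: [647.1, 4.5, 3.1]
tool_rot: [0.001, 0.11, 0.994, 0.0]
wrist_force: [-3.8, 1.2, 6.1]
width: 0.688
gripper_force: 67.8
```

In contact (+6 N). Releasing, then rising clear.

Call:
apply_moves(commands=[[[0, 0, 0, 0, 0, 0], [0, 0, 0, 0, 0, 0], [0, 0, 0, 0, 0, 0], [0, 0, 0, 0, 0, 0], [0, 0, 0, 0, 0, 0], [0, 0, 0, 0, 0, 0], [0, 0, 0, 0, 0, 0], [0, 0, 0, 0, 0, 0], [0, 0, 0, 0, 0, 0], [0, 0, 0, 0, 0, 0]]], fingers=85)

```text
clock: 24.65
eef_pos: [647.1, 4.5, 2.6]
tool_rot: [0.0, 0.11, 0.994, 0.0]
wrist_force: [0.6, -0.6, 1.3]
width: 0.999
gripper_force: 0.0
```

Call:
apply_moves(commands=[[[0, 0, -4, 0, 0, 0], [0, 0, -12, 0, 0, 0], [0, 0, -24, 0, 0, 0], [0, 0, -40, 0, 0, 0], [0, 0, -58, 0, 0, 0], [0, 0, -76, 0, 0, 0], [0, 0, -94, 0, 0, 0], [0, 0, -108, 0, 0, 0], [0, 0, -116, 0, 0, 0], [0, 0, -120, 0, 0, 0]]])

```text
clock: 25.65
eef_pos: [647.4, 4.4, 124.0]
tool_rot: [0.001, 0.11, 0.994, 0.0]
wrist_force: [-0.0, -0.0, 0.1]
width: 0.996
gripper_force: 0.0
```

```bash
python3 - <<'E'
from h import *
from plant import robot
o=robot.get_obs();c=wcam(o,robot.capture('wrist'));s=robot.capture('scene');print(o['clock'],o['eef_pos'])
p=[657,2.1,np.radians(167.4)];im=c['img'].copy()
def pl(P,col):
    q=np.array(P,float);cc,ss=np.cos(p[2]),np.sin(p[2]);w=np.c_[p[0]+cc*q[:,0]-ss*q[:,1],p[1]+ss*q[:,0]+cc*q[:,1],q[:,2]]
    cv2.polylines(im,[proj(c,w).astype(int)],True,col,1)
pl([(-42,-30,34),(38,-30,34),(38,30,34),(-42,30,34)],(255,255,0));pl([(42,-30,11),(42,30,11),(38,30,11),(38,-30,11)],(255,0,0));pl([(-42,-18,78),(-34,-18,78),(-34,18,78),(-42,18,78)],(0,255,255))
b=cv2.resize(s['img'][110:270,290:420],(325,400),interpolation=cv2.INTER_CUBIC)
cv2.imwrite('pics/end.png',np.hstack([im[:,100:550],b])[:,:,::-1])
E
```

```text
25.65 [647.35801724   4.43426245 124.04688986]
```

View pics/end.png

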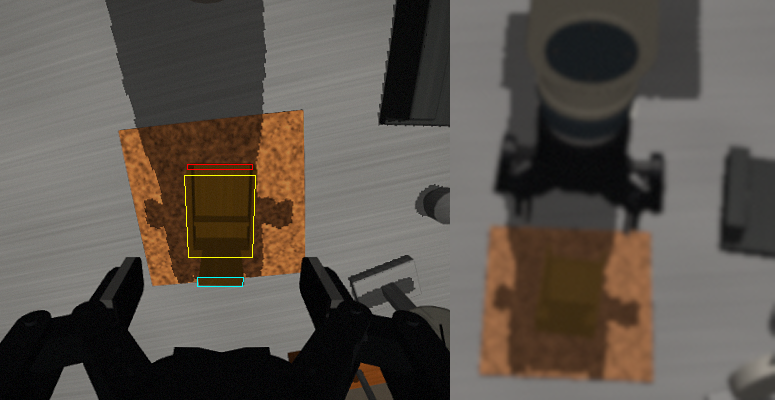

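The pan stands level and empty at the middle of the pad, with the overlay aligned at (220,215), and the gripper is clear. Handing in.

```bash
python3 -c "
from plant import robot
print(robot.sign_off())"
```

```text
the job is handed in; nothing more can be done
None
```

The job is handed in at about 26 s of the 61 s allowed: the last images show the ball in the larger cup and the pan level, empty and released mid-pad with the gripper clear; the hand-in gave no verdict.

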